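# Load the plating turntable and hold its splined drive key engaged

### The job

Get the plating turntable ready: first set the closed pink culture dish flat on the steel stage, centred between the four rubber stops, and let go of it. Then take the orange drive key out of its parking block, turn it until its cross-shaped stem meshes with the cross-shaped socket of the blue coupling, push it fully home against the spring until its collar is flush on the coupling, and finish while still holding it pressed down there, because the spring lifts it when released. Leave the amber dish and the spirit burner where they stand.

Things in the scene. Friction and masses are not known exactly. Their poses are not given: they have to be found in the camera images.
- machine: plating turntable, fixed: grey box base 170 (x) x 310 (y) x 40 mm high. Origin: centre of its underside, on the bench; y runs along its length; its yaw varies within 0.25 rad of zero. It carries the round steel stage (centre 70 mm to +y of the origin) and the blue coupling (centre 70 mm to -y).
- stage_center (a point): centre of the steel stage's top face, 46 mm above the bench, with the axes of the machine. Stage disc 110 mm in diameter. Four black rubber stops (pins 8 mm in diameter, 6 mm high) stand on it at x = +-26 mm, y = +-26 mm in this frame; the dish lies between them with about 3 mm of play to each. Fingers that close along the machine's x or y pass between the stops.
- pink_dish: closed round culture dish, pink, 60 mm in diameter, 16 mm high, about 35 g, loose on the bench, lid fixed. Origin: centre of its underside, z up.
- coupling: blue coupling, fixed on the machine: a square block 46 x 46 x 28 mm on a round dark flange 4 mm thick and 68 mm in diameter. Origin: centre of the flange's underside, on the machine's top 40 mm above the bench. The cross-shaped socket opens upward in the block; its two slots run along the coupling's x and y, and its yaw is independent of the machine's.
- socket_rim (a point): centre of the socket's mouth, on the top face of the blue block, 72 mm above the bench, axes those of the coupling, z up. Each slot is 10.5 mm wide and 26.6 mm long; the socket is 28 mm deep. A spring plunger in its middle stands 8 mm below the mouth.
- plunger (a joint): travel of the brass spring plunger in the socket, in m: 0 released, 0.010 when the key is fully home. It pushes back with 3 N at 0 and 9 N at 0.010 (600 N/m).
- key: drive key, loose, about 120 g. Origin: centre of the underside of its round black collar (40 mm diameter, z 0 to 6 mm); z up, away from the stem. Above the collar an orange bar grip 36 mm long (key x), 16 mm thick (key y), z 6 to 40 mm: pinch it from above across the 16 mm. When fully home the collar's underside lies on the blue block's top.
- key_tip (a point): foot of the key's steel stem, on its axis 18 mm below the key's origin, axes of the key. The stem's cross section is a cross of two bars 24 x 8 mm along key x and y; in the last 4 mm they are 21 mm long and taper at 45 degrees to an edge, as a lead-in. It fits the socket in four ways, a quarter turn apart, with about 1.25 mm of play a side.
- key_stand: white parking block of the key, fixed, 60 x 60 x 28 mm high, origin centre of its underside. The key starts upright in its round hole (29 mm in diameter, 22 mm deep), collar resting on the block's top, at any yaw.
- amber_dish: bystander: closed amber culture dish, same shape and size as the pink one. Origin: centre of its underside.
- burner: bystander: small steel spirit burner with brass collar, 66 mm in diameter, 72 mm high. Origin: centre of its underside.
There are look-alikes about, which are no part of the job. Several things have the shape of the pink_dish; the one meant has the colours described above.

How it is judged:
On the way:
1. the pink dish lies flat on the stage between the four stops, released (horizontal distance between pink_dish and stage_center below 0.006 m and z of pink_dish in the frame of stage_center between -0.002 and 0.002 m and angle between pink_dish's own z axis and vertical below 0.05 rad and contact force between each of the arm, the fingers and pink_dish below 0.1 N and linear speed of pink_dish below 0.02 m/s), for 0.2 s.
At the end, for the whole second after the job is handed in: Pink dish flat on the stage within 6 mm of its centre and 2 mm of its height, untouched. Key upright and meshed, within 3 mm of the socket axis, collar within 2 mm of the block, plunger down 8 mm or more, fingers pressing the key with over 2 N, all steady for the last second (all of step 1 and z of key in the frame of socket_rim below 0.002 m and horizontal distance between key and socket_rim below 0.003 m and angle between key's own z axis and vertical below 0.08 rad and (angle between the x axis of key and the x axis of socket_rim, either way round below 0.2 rad or angle between the x axis of key and the y axis of socket_rim, either way round below 0.2 rad) and value of joint plunger above 0.008 m and contact force between the fingers and key above 2 N and linear speed of key below 0.02 m/s); the arm keeps its last pose, push and grip.
It fails at once if the amber dish is moved by more than 20 mm (distance of amber_dish from where it was at the start of the episode above 0.02 m).
It fails at once if the spirit burner is moved by more than 20 mm (distance of burner from where it was at the start of the episode above 0.02 m).
It also fails if it takes over 61 s, if anything falls off the work surface, if the arm or the gripper's body presses on something with over 40 N, if the wrist force passes 120 N, or if a joint passes its speed limit or range.

### The arm

A 6-joint arm with a two-finger parallel gripper is mounted at the origin on the work surface. World frame = base frame: x ahead of the robot, y to its left, z up, the work surface at z = 0. Lengths are in m, angles in rad, forces in N, time in s.
With the tool pointing down it reaches from about 0.35 to 0.875 m from the base axis. Payload 15.5 kg.
Tool frame: the origin (TCP) lies between the finger pads; the fingertips stand 19 mm ahead of it and the grasp point (between the pads) is the TCP (bot.tip_extent is the distance from the TCP to the fingertips, in m); z points along the fingers, y is the direction in which the jaws open and shut (so a half turn about z gives the same grasp; the last joint's range is limited). The gripper opens to 85 mm and grips with 20 to 120 N. Pads are 22 mm wide; open, the fingers measure 114 mm over their backs; the gripper's body (76 mm by 85 mm) begins 54 mm behind the grasp point. The pads swing forward as they close: fully open they stand 13 mm farther back than shut.
Start: joints at [-1.214, 0.494, 1.345, -0, 1.302, -0.096], TCP at [0.273, -0.562, 0.25] pointing down, gripper open.
Joint ranges: [-2.91, 2.91], [-0.82, 2.16], [0.22, 2.67], [-1.22, 4.37], [0.12, 2.79], [-3.08, 3.08]. Speed limits (rad/s): [1.89, 1.89, 2.57, 3.01, 3.01, 3.01].

### API

Orientations are given as a unit quaternion [x, y, z, w].
In Python, from station import bot gives the robot as it stands.
- The arm moves only by the tool move_arm, never from a script. Its argument "rows" is a list of rows, each a list of 7 numbers: the shift along the world's x, y, z in mm, then the turn, a rotation vector about the world's x, y, z in degrees, then the opening, from -1 (shut) to 1 (fully open). A call has 1 to 8 rows; each row is the pose to reach, as a shift and turn from the pose commanded when the call began; what a row does not reach only later rows make up. A row lasts 1/10 s, in which the tool goes at most 50 mm and 8.59 degrees, less where a joint would pass 70% of its speed; a pose out of reach is approached as far as the arm can. A call with a gripper value outside its range is refused whole. The fingers move at their own pace and stop on an object; "grip_force" is the grip in N (left out, the last holds). Time passes only in rows, so rows that repeat a pose let the fingers close. It gives the time, the measured TCP pose, the force and the opening at its end, in the units of the state.
- bot.get_obs(): the state, without advancing time (a new reading comes with each control period).
- bot.grab_frame(name): name is "scene" or "top" or "wrist"; returns a dict with "frame" (400x640x3 uint8, blue, green, red), "mtx" (3x3 intrinsics, pixels), "eye" and "orientation" of the camera in the world. Camera axes: x right, y down, z forward; pixel columns grow to the right and rows downward; lengths in m; the calibration is good to about 2 mm. A picture is of the moment at which its call begins. There is no depth.
- bot.job_done(): hands the job in, once; it reports no verdict.
The state is a dict: "t": time; "joints": joint angles; "joint_velocities": joint speeds; "effort": joint torques, N m; "eef_pos": TCP position; "eef_rot": TCP orientation; "force": force on the tool from outside, world axes, zero at the start; "wrist_torque": the same for the moment, N m; "finger_gap": finger opening in m.
Only numpy, scipy, OpenCV 4.12 (cv2) and the standard library are available. Lean on these libraries where they do the work, as an engineer would, in place of code of your own. Each camera call takes 0.05 s, during which the arm holds its last target.

## Working session

There is one attempt and no reset: what is moved stays moved. The work goes in short steps, Python scripts to look and compute and a tool call to move; the robot and the scene stay as the last step left them, time stands still between calls to the robot, and variables do not carry over. Pictures are saved under pics/ and viewed, and the job is handed in when it is done.

Besides the shell and the picture viewer there is one more tool, called after "Call:" as name([rows], argument=value, ...), one row to a line, values as JSON. move_arm: Moves the arm, as the interface text tells. Its arguments: {"type":"object","properties":{"rows":{"type":"array"},"grip_force":{"type":"number"}},"required":["rows"]}

```bash
mkdir -p pics; ls; cat > h.py <<'E'
import numpy as np, cv2, pickle
from scipy.spatial.transform import Rotation as R
from station import bot
def snap(name,fn=None):
    f=bot.grab_frame(name)
    if fn: cv2.imwrite('pics/'+fn,f['frame'])
    pickle.dump(f,open('pics/%s.pkl'%name,'wb'))
    return f
def load(name): return pickle.load(open('pics/%s.pkl'%name,'rb'))
def rot(f):
    o=np.array(f['orientation'],float)
    return o if o.shape==(3,3) else R.from_quat(o).as_matrix()
def ray(f,u,v,z):
    d=rot(f)@np.linalg.inv(np.array(f['mtx']))@np.array([u,v,1.]); e=np.array(f['eye'])
    return e+d*(z-e[2])/d[2]
def proj(f,p):
    q=np.array(f['mtx'])@(rot(f).T@(np.array(p)-np.array(f['eye']))); return q[:2]/q[2]
E
python3 - <<'E'
from h import *
for n in ['scene','top','wrist']:
    f=snap(n,n+'0.png'); print(n,f['eye'],f['orientation'],f['mtx'])
o=bot.get_obs(); print(o)
E
```

```text
pics
scene [ 1.2304808  -0.59863696  0.80443206] [ 0.81604263  0.36344703 -0.19192225 -0.40638226] [[480.10573456   0.         315.06537006]
 [  0.         480.10573456 206.98256435]
 [  0.           0.           1.        ]]
top [0.39367609 0.03088573 1.11852445] [-0.69933155  0.71290403 -0.03082555  0.04186896] [[455.4028207    0.         311.98627915]
 [  0.         455.4028207  203.84885605]
 [  0.           0.           1.        ]]
wrist [ 0.34685354 -0.52677586  0.37260861] [ 0.83668603 -0.5236505  -0.08605692  0.1354284 ] [[324.76766867   0.         319.99398183]
 [  0.         324.76766867 204.13932653]
 [  0.           0.           1.        ]]
{'t': 0.15, 'joints': array([-1.21450988e+00,  4.94064808e-01,  1.34597822e+00,  8.79236547e-07,
        1.30246175e+00, -9.54977868e-02]), 'joint_velocities': array([ 3.85185190e-04, -1.08612339e-03, -1.20063558e-03,  4.14851263e-05,
        2.48269527e-04,  3.20206457e-04]), 'effort': array([ 2.82600711e-03, -8.82541823e+01, -3.84067798e+01, -8.11110931e-05,
        6.95433933e-03,  1.24637945e-04]), 'eef_pos': array([ 0.27277642, -0.5620627 ,  0.24982565]), 'eef_rot': array([ 9.74594607e-01,  2.23975769e-01, -5.88795944e-05, -4.52247787e-04]), 'force': array([-0.49830287, -0.2801252 ,  0.42712278]), 'wrist_torque': array([ 0.01607161, -0.00720087, -0.01145681]), 'finger_gap': 0.08533096987318284}
```

View pics/top0.png

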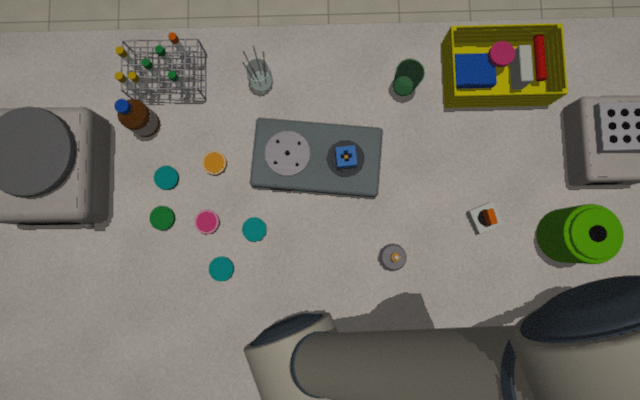

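View pics/scene0.png

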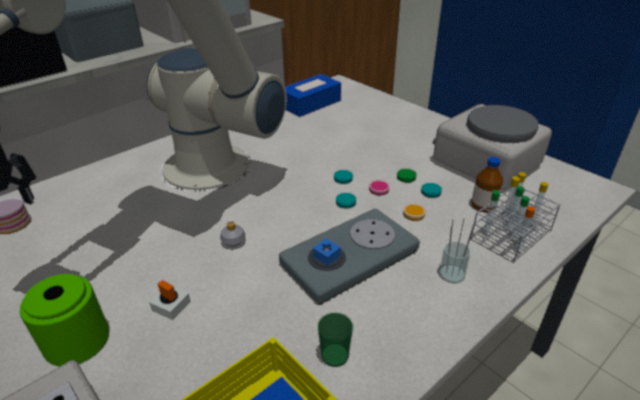

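The top view shows the pink dish at (207,222), amber at (215,163), stage at (288,153), coupling at (346,156), key at (485,216) and burner at (393,257). A second pink disc, a look-alike, lies in the yellow bin at (502,53). Next I measure these.

```bash
cat > m.py <<'E'
from h import *
def blob(f,lo,hi,box,z,show=True):
    im=f['frame']; hsv=cv2.cvtColor(im,cv2.COLOR_BGR2HSV)
    m=cv2.inRange(hsv,np.array(lo),np.array(hi)); k=np.zeros_like(m); x0,y0,x1,y1=box; k[y0:y1,x0:x1]=m[y0:y1,x0:x1]
    cs,_=cv2.findContours(k,cv2.RETR_EXTERNAL,cv2.CHAIN_APPROX_NONE)
    c=max(cs,key=cv2.contourArea); return c,ray_c(f,c,z)
def ray_c(f,c,z):
    P=np.array([ray(f,u,v,z)[:2] for u,v in c[:,0,:].astype(float)]).astype(np.float32)
    return P
def desc(n,P):
    c,s,a=cv2.minAreaRect(P*1000); (ec,r)=cv2.minEnclosingCircle(P*1000)
    print(n,'rect c',np.round(c,1),'size',np.round(s,1),'ang',round(a,1),'circ',np.round(ec,1),round(r,1))
E
python3 - <<'E'
from m import *
t=load('top');s=load('scene')
for f,n,bx in ((t,'top',dict(p=(190,205,225,240),a=(200,148,232,178),b=(330,140,365,175),o=(470,200,505,230),m=(245,110,390,205))),(s,'scene',dict(p=(365,178,392,196),a=(400,200,430,222),b=(310,235,345,268),o=(150,275,185,305),m=(275,205,425,300)))):
    c,P=blob(f,(150,80,60),(178,255,255),bx['p'],.016);desc(n+' pink',P)
    c,P=blob(f,(8,100,60),(25,255,255),bx['a'],.016);desc(n+' amber',P)
    c,P=blob(f,(100,150,60),(125,255,255),bx['b'],.072);desc(n+' block',P); print(cv2.boundingRect(c))
    c,P=blob(f,(2,150,60),(18,255,255),bx['o'],.068);desc(n+' key',P); print(cv2.boundingRect(c))
    print(f['frame'][180 if f is t else 265, 300 if f is t else 315])
for n,px in (('stage',(288,153,.046)),('coup',(346,156.5,.072)),('burner',(393,257,.05))): print(n,ray(t,*px))
def crop(f,b,sc,fn):
    x0,y0,x1,y1=b; cv2.imwrite('pics/'+fn,cv2.resize(f['frame'][y0:y1,x0:x1],None,fx=sc,fy=sc,interpolation=cv2.INTER_CUBIC))
crop(t,(245,110,395,205),5,'mach.png'); crop(t,(460,195,515,240),10,'key.png'); 
E
```

```text
top pink rect c [469.1 304. ] size [57.7 54.5] ang 44.8 circ [469.  304.5] 29.2
top amber rect c [614.4 286.2] size [57.  53.9] ang 44.7 circ [614.  286.5] 29.5
top block rect c [611.9 -33.6] size [48.5 46.4] ang 5.9 circ [611.3 -35.2] 31.2
(335, 146, 22, 22)
top key rect c [ 464.7 -361.4] size [33.2 23.8] ang 12.7 circ [ 464.9 -361. ] 19.1
(483, 209, 14, 16)
[90 92 86]
scene pink rect c [480.2 293.7] size [52.3 68.7] ang 43.3 circ [480.3 293.7] 36.4
scene amber rect c [624.2 275.7] size [51.8 72.6] ang 35.3 circ [622.8 274.7] 36.3
scene block rect c [626.  -47.6] size [63.6 65. ] ang 4.7 circ [626.5 -47.6] 42.6
(313, 239, 28, 26)
scene key rect c [ 485.6 -374.6] size [26.3 64.9] ang 77.3 circ [ 485.3 -376. ] 32.5
(158, 281, 18, 20)
[57 55 51]
stage [0.62823924 0.10189475 0.046     ]
coup [ 0.61127526 -0.03511709  0.072     ]
burner [ 0.37618033 -0.13942073  0.05      ]
```

View pics/mach.png

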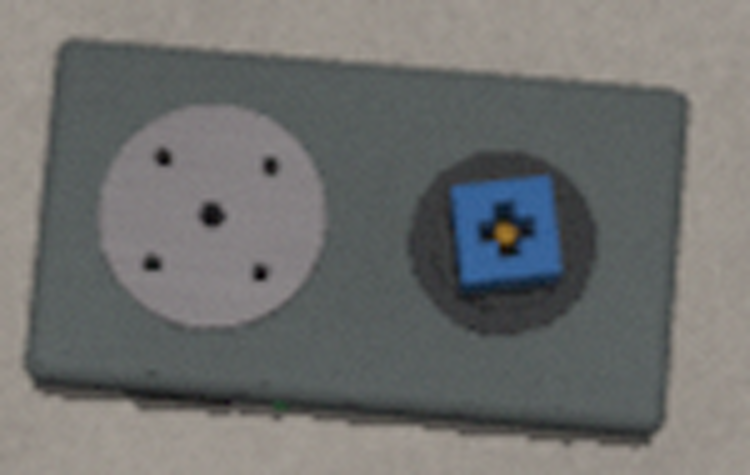

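View pics/key.png

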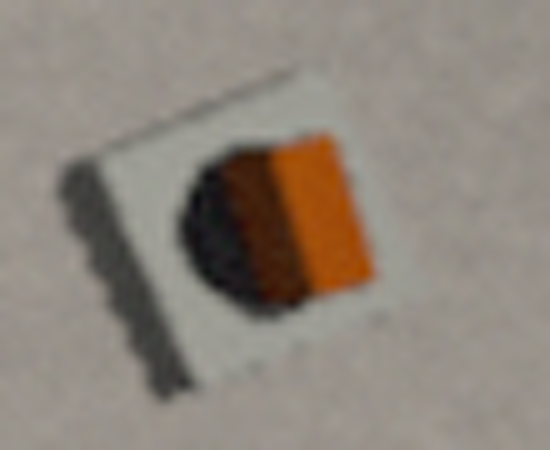

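```bash
python3 - <<'E'
from m import *
t=load('top')
o=bot.get_obs(); M=R.from_quat(o['eef_rot']).as_matrix(); print('tool axes',M.round(3)); print(bot.tip_extent,[a for a in dir(bot) if a[0]!='_'])
pins=[(164,157),(271,165),(261,272),(152,263)]
P=np.array([ray(t,245+u/5-.4,110+v/5-.4,.052)[:2]*1000 for u,v in pins]);print(P.round(1),'c',P.mean(0))
for i in range(4):
    d=P[(i+1)%4]-P[i];print(np.linalg.norm(d),np.degrees(np.arctan2(d[1],d[0])))
c=[(68,40),(687,95),(657,435),(28,378)]
Q=np.array([ray(t,245+u/5-.4,110+v/5-.4,.04)[:2]*1000 for u,v in c]);print('base',Q.round(1),Q.mean(0))
for i in range(4):
    d=Q[(i+1)%4]-Q[i];print(np.linalg.norm(d),np.degrees(np.arctan2(d[1],d[0])))
b=[(452,184),(551,175),(562,273),(461,282)]
B=np.array([ray(t,245+u/5-.4,110+v/5-.4,.072)[:2]*1000 for u,v in b]);print('block',B.round(1),B.mean(0))
for i in range(4):
    d=B[(i+1)%4]-B[i];print(np.linalg.norm(d),np.degrees(np.arctan2(d[1],d[0])))
k=[(270,148),(333,133),(376,280),(312,297)]
B=np.array([ray(t,460+u/10-.45,195+v/10-.45,.068)[:2]*1000 for u,v in k]);print('key',B.round(1),B.mean(0))
for i in range(4):
    d=B[(i+1)%4]-B[i];print(np.linalg.norm(d),np.degrees(np.arctan2(d[1],d[0])))
E
```

```text
tool axes [[ 0.9    0.437 -0.   ]
 [ 0.437 -0.9    0.001]
 [ 0.    -0.001 -1.   ]]
0.019 ['Unreachable', 'get_obs', 'grab_frame', 'job_done', 'tip_extent']
[[656.7 126.5]
 [651.6  75.3]
 [599.9  80.9]
 [605.3 132.8]] c [628.37664745 103.87492735]
51.390686231915694 -95.634816565712
52.05110336507966 173.87328979971275
52.137889260655356 83.98286037922497
51.71504234963471 -6.956567945359794
base [[ 718.8  173.7]
 [ 684.5 -125.8]
 [ 519.4 -105.9]
 [ 553.1  194. ]] [618.9410917   34.00652851]
301.4614748031233 -96.52197508351443
166.25975756074374 173.13299198580717
301.7559555984895 83.60321018817389
166.9210707562618 -6.9664769533126805
block [[635.8 -10. ]
 [639.1 -56.4]
 [592.5 -60.2]
 [589.3 -13.1]] [614.17736399 -34.95034044]
46.4674192676013 -85.97983981772116
46.736993129515824 -175.32298246569968
47.18250970364434 93.93489484617251
46.66405093256236 3.800080046307827
key [[ 481.5 -355.2]
 [ 484.7 -369.8]
 [ 450.6 -377.6]
 [ 447.  -362.8]] [ 465.93638461 -366.38597937]
14.95044049463946 -77.72986257289867
34.917222790488175 -167.08027736612513
15.249240984086908 103.72053350598831
35.30110686378661 12.435604028857394
```

Machine yaw comes out at about -6.4°, and its sides and pin spacing match the given sizes. I'm moving over the pink dish with the jaw axis turned onto machine x.

Call:
move_arm([
  [60,400,0,0,0,57.7,1],
  [60,400,0,0,0,57.7,1],
  [60,400,0,0,0,57.7,1],
  [60,400,0,0,0,57.7,1],
  [60,400,0,0,0,57.7,1],
  [60,400,0,0,0,57.7,1],
  [60,400,0,0,0,57.7,1],
  [60,400,0,0,0,57.7,1],
])

```text
t: 0.95
eef_pos: [0.3319, -0.1649, 0.2503]
eef_rot: [0.744, 0.668, 0.0, 0.0]
force: [1.1, 0.2, 0.3]
finger_gap: 0.0853
```

Call:
move_arm([
  [70,240,-30,0,0,0,1],
  [70,240,-30,0,0,0,1],
  [70,240,-30,0,0,0,1],
  [70,240,-30,0,0,0,1],
  [136,465,-60,0,0,0,1],
  [136,465,-60,0,0,0,1],
  [136,465,-60,0,0,0,1],
  [136,465,-60,0,0,0,1],
])

```text
t: 1.75
eef_pos: [0.4429, 0.2141, 0.2013]
eef_rot: [0.745, 0.667, -0.0, 0.0]
force: [1.9, -0.4, 0.3]
finger_gap: 0.0852
```

Call:
move_arm([
  [0,0,0,0,0,0,1],
  [0,0,0,0,0,0,1],
  [0,0,0,0,0,0,1],
])

```text
t: 2.05
eef_pos: [0.4425, 0.211, 0.2016]
eef_rot: [0.746, 0.666, -0.0, -0.0]
force: [0.1, -0.3, -0.4]
finger_gap: 0.0858
```

```bash
python3 - <<'E'
from m import *
f=snap('wrist','w1.png');o=bot.get_obs();print(o['t'],o['eef_pos'],o['joints'],R.from_quat(o['eef_rot']).as_matrix()[:,1])
c,P=blob(f,(150,80,60),(178,255,255),(0,0,640,400),.016);desc('pink',P);print(cv2.boundingRect(c),proj(f,[.469,.304,.016]))
E
```

```text
2.1 [0.44254949 0.21074508 0.20174709] [ 3.22637590e-01  3.67002846e-01  1.73217122e+00 -1.74368196e-04
  1.04288737e+00  4.35790002e-01] [ 9.93614939e-01 -1.12823855e-01 -3.61399882e-04]
pink rect c [470.  303.8] size [50.5 50.8] ang 83.6 circ [469.9 303.4] 25.7
(310, 48, 58, 62) [337.43191194  79.2061213 ]
```

View pics/w1.png

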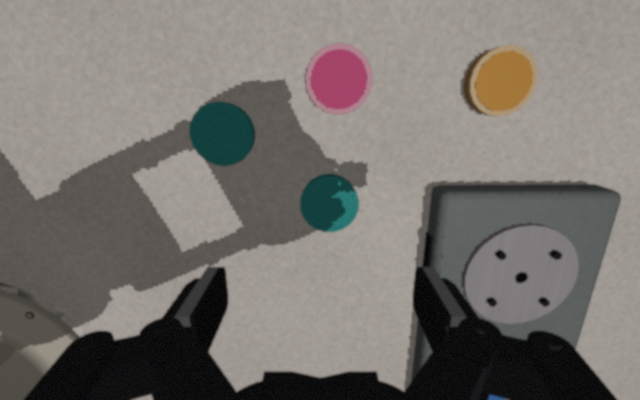

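```bash
python3 - <<'E'
from m import *
f=load('wrist');o=bot.get_obs();T=o['eef_pos'];M=R.from_quat(o['eef_rot']).as_matrix()
print('cam in tool',M.T@(np.array(f['eye'])-T), M.T@rot(f)[:,2])
for d in (.005,.010,.019,.026):
    for s in(-1,1): print(d,proj(f,T+M@np.array([0,s*.0425,d])),proj(f,T+M@np.array([.011,s*.0425,d])))
P=np.array([ray(f,u,v,.052)[:2]*1000 for u,v in((501,255),(555,254),(543,302),(491,301))]);print(P.round(1),P.mean(0))
g=f['frame'][170:340,380:620];cv2.imwrite('pics/st.png',cv2.resize(g,None,fx=3.3,fy=3.3,interpolation=cv2.INTER_CUBIC))
cv2.imwrite('pics/fi.png',cv2.resize(f['frame'][240:400,150:480],None,fx=2.4,fy=2.4,interpolation=cv2.INTER_CUBIC))
E
```

```text
cam in tool [ 0.08174005  0.00040841 -0.12268519] [-3.16492889e-01  2.05435147e-04  9.48594860e-01]
0.005 [225.03662094 286.07839858] [222.758099   264.45118382]
0.005 [412.83824362 286.2561458 ] [415.11561311 264.63587415]
0.01 [228.00629989 280.12971896] [225.87041859 259.05475079]
0.01 [409.93754639 280.30259496] [412.0739487  259.23416836]
0.019 [232.90876958 270.3093909 ] [230.99805696 250.16396814]
0.019 [405.14890747 270.47412855] [407.06266519 250.33460696]
0.026 [236.37505977 263.36592995] [234.61582661 243.89113816]
0.026 [401.76306586 263.52484065] [403.52695023 244.05551451]
[[604.1 133. ]
 [654.  128.4]
 [648.4  76.3]
 [597.6  83.2]] [626.0344303  105.21974054]
```

View pics/st.png

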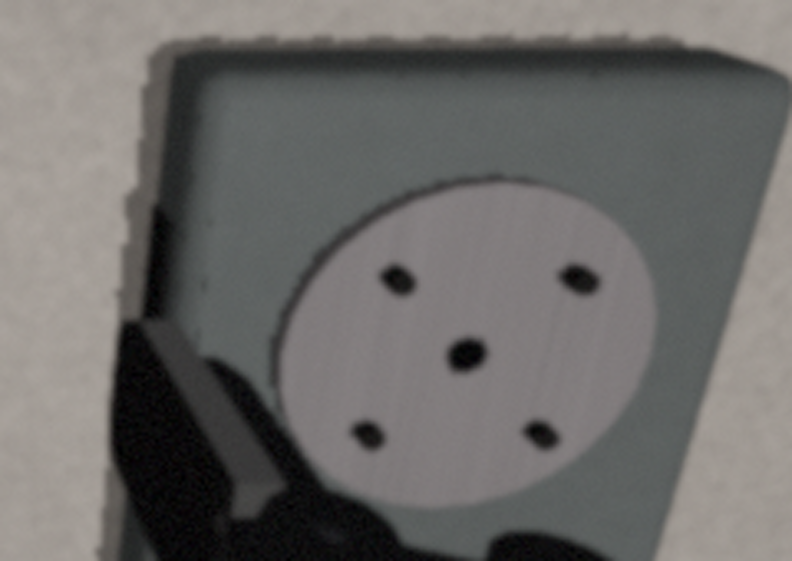

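View pics/fi.png

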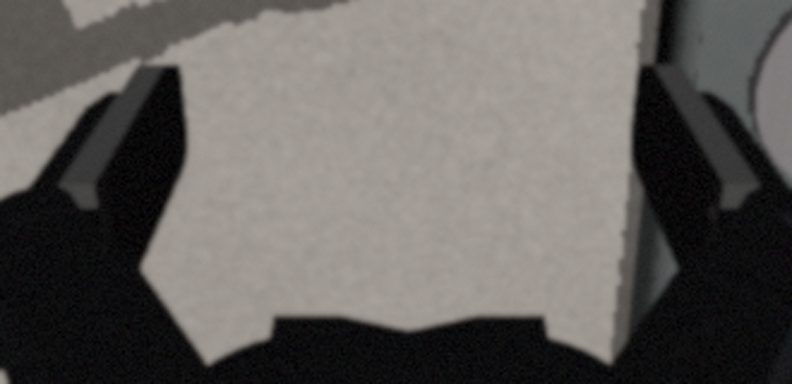

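The wrist view puts the pink dish at (470,303.5) mm, agreeing with the top view to 1 mm. Open, the tips stand about 6 mm ahead of the TCP, so TCP z = 16 mm suits the grasp.

Call:
move_arm([
  [14,46,-20,0,0,0,1],
  [27.5,92.5,-60,0,0,0,1],
  [27.5,92.5,-100,0,0,0,1],
  [27.5,92.5,-125,0,0,0,1],
  [27.5,92.5,-125,0,0,0,1],
  [27.5,92.5,-155,0,0,0,1],
  [27.5,92.5,-180,0,0,0,1],
  [27.5,92.5,-180,0,0,0,1],
])

```text
t: 2.9
eef_pos: [0.47, 0.3029, 0.0212]
eef_rot: [0.746, 0.666, -0.001, -0.0]
force: [0.2, -0.0, 0.5]
finger_gap: 0.0857
```

Call:
move_arm([
  [0,0,0,0,0,0,1],
  [0,0,0,0,0,0,1],
])

```text
t: 3.1
eef_pos: [0.4714, 0.3044, 0.0237]
eef_rot: [0.746, 0.666, 0.001, 0.0]
force: [0.6, -0.9, 1.0]
finger_gap: 0.0856
```

Call:
move_arm([
  [0,0,-5,0,0,0,1],
  [0,0,-5,0,0,0,1],
  [0,0,-5,0,0,0,-0.4],
  [0,0,-5,0,0,0,-0.4],
  [0,0,-5,0,0,0,-0.4],
  [0,0,-5,0,0,0,-0.4],
  [0,0,-5,0,0,0,-0.4],
  [0,0,-5,0,0,0,-0.4],
], grip_force=25)

```text
t: 3.9
eef_pos: [0.4704, 0.3044, 0.017]
eef_rot: [0.746, 0.667, 0.0, 0.0]
force: [-1.0, -0.9, 5.3]
finger_gap: 0.0592
```

Call:
move_arm([
  [0,0,0,0,0,0,-0.4],
  [0,0,0,0,0,0,-0.4],
  [0,0,0,0,0,0,-0.4],
])

```text
t: 4.2
eef_pos: [0.4704, 0.3044, 0.017]
eef_rot: [0.746, 0.666, 0.0, 0.0]
force: [-0.8, -0.4, 4.7]
finger_gap: 0.0591
```

Call:
move_arm([
  [0,0,10,0,0,0,-0.4],
  [0,0,40,0,0,0,-0.4],
  [0,0,80,0,0,0,-0.4],
  [0,0,110,0,0,0,-0.4],
  [0,0,110,0,0,0,-0.4],
  [0,0,110,0,0,0,-0.4],
  [0,0,110,0,0,0,-0.4],
])

```text
t: 4.9
eef_pos: [0.4699, 0.304, 0.126]
eef_rot: [0.746, 0.666, -0.001, -0.0]
force: [-0.3, 0.5, -0.5]
finger_gap: 0.0589
```

```bash
python3 - <<'E'
from m import *
f=snap('wrist','w2.png');o=bot.get_obs();T=o['eef_pos'];M=R.from_quat(o['eef_rot']).as_matrix();print(o['t'],T,o['force'],o['finger_gap'],M[:,1])
for z in (.0,.005,.010):
  c,P=blob(f,(150,80,60),(178,255,255),(0,0,640,400),T[2]+z);desc('pink',P-T[:2].astype(np.float32));print(cv2.boundingRect(c))
E
```

```text
4.95 [0.46977146 0.30396557 0.12572554] [-0.48564197 -0.25113172 -0.00219821] 0.05880769049314018 [ 0.99373523 -0.11174869 -0.00159114]
pink rect c [0.9 3. ] size [58.4 59.2] ang 37.4 circ [1.1 3.4] 30.9
(254, 219, 133, 124)
pink rect c [1.3 6.1] size [56.1 56.8] ang 37.4 circ [1.4 6.6] 29.6
(254, 219, 133, 124)
pink rect c [1.6 9.3] size [53.7 54.4] ang 37.4 circ [1.8 9.7] 28.4
(254, 219, 133, 124)
```

View pics/w2.png

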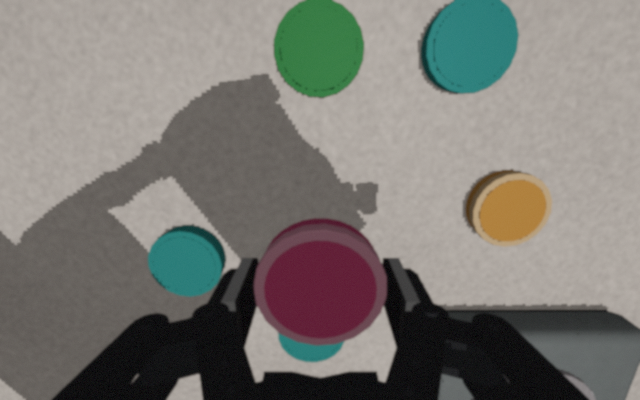

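```bash
python3 - <<'E'
from m import *
f=load('wrist');T=np.array([.4698,.3040,.1257]);M=R.from_quat(bot.get_obs()['eef_rot']).as_matrix()
for u,v in((320,343),(320,222),(320,229),(254,280),(387,280)):
  print(u,v,(M.T@(ray(f,u,v,.1247)-T)*1000).round(1))
cv2.imwrite('pics/w2c.png',cv2.resize(f['frame'][200:360,220:420],None,fx=4,fy=3.7,interpolation=cv2.INTER_CUBIC))
E
```

```text
320 343 [-28.7   0.6   1. ]
320 222 [32.4  0.6  1. ]
320 229 [29.3  0.6  1. ]
254 280 [  5.1 -28.2   1. ]
387 280 [ 5.2 29.9  0.9]
```

View pics/w2c.png

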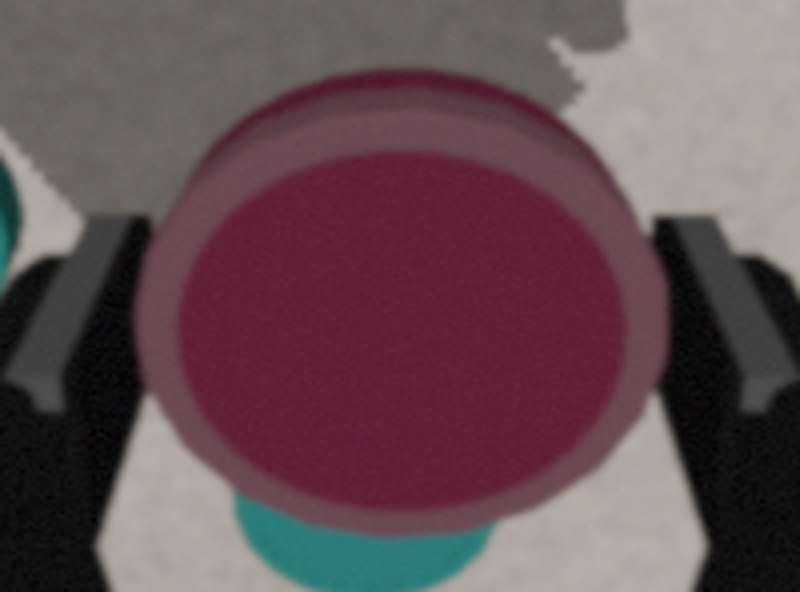

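Call:
move_arm([
  [20,-36,20,0,0,0,-0.4],
  [40,-72,44,0,0,0,-0.4],
  [60,-110,44,0,0,0,-0.4],
  [80,-145,44,0,0,0,-0.4],
  [100,-181,44,0,0,0,-0.4],
  [125,-226,44,0,0,0,-0.4],
  [149,-270,44,0,0,0,-0.4],
  [149,-270,44,0,0,0,-0.4],
])

```text
t: 5.75
eef_pos: [0.6216, 0.0293, 0.1694]
eef_rot: [0.747, 0.665, -0.0, 0.0]
force: [-0.2, 0.7, -0.3]
finger_gap: 0.0586
```

Call:
move_arm([
  [0,0,0,0,0,0,-0.4],
  [0,0,0,0,0,0,-0.4],
  [0,0,0,0,0,0,-0.4],
])

```text
t: 6.05
eef_pos: [0.6187, 0.0355, 0.1703]
eef_rot: [0.745, 0.667, -0.0, -0.0]
force: [-0.5, 0.2, -0.4]
finger_gap: 0.0586
```

```bash
python3 - <<'E'
from m import *
f=snap('wrist','w3.png');o=bot.get_obs();T=o['eef_pos'];M=R.from_quat(o['eef_rot']).as_matrix();print(o['t'],T,o['force'],o['finger_gap'],M[:,1])
print(proj(f,[.627,.104,.052]))
E
```

```text
6.1 [0.6188088  0.03542309 0.17046316] [ 0.18316869 -0.86183848 -0.24143686] 0.05885632190744908 [ 9.93903685e-01 -1.10249502e-01 -7.15404413e-04]
[320.33870655 114.09965474]
```

View pics/w3.png

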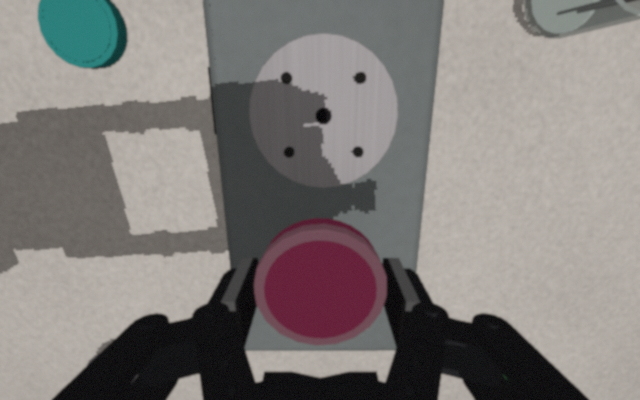

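```bash
python3 - <<'E'
from m import *
f=load('wrist');g=cv2.cvtColor(f['frame'],cv2.COLOR_BGR2GRAY)
T=np.array([.6188,.0354,.1705]);M=R.from_quat(bot.get_obs()['eef_rot']).as_matrix()
out=[]
for u,v in((287,78),(360,78),(358,152),(289,152),(323,116)):
    w=g[v-9:v+10,u-9:u+10];m=(w<45).astype(np.uint8);q=cv2.moments(m,True)
    if q['m00']:
        uu,vv=u-9+q['m10']/q['m00'],v-9+q['m01']/q['m00']
    else: uu,vv=u,v
    p=ray(f,uu,vv,.050 if u!=323 else .046);out.append(p[:2]*1000);print(q['m00'],uu,vv,p)
out=np.array(out);print(out[:4].mean(0), 'in tool',M.T@(np.append(out[:4].mean(0)/1000,.046)-T)*1000)
for i in range(4):
    d=out[(i+1)%4]-out[i];print(np.linalg.norm(d),np.degrees(np.arctan2(d[1],d[0])))
E
```

```text
58.0 285.98275862068965 78.12068965517241 [0.60579229 0.13065472 0.05      ]
55.0 359.6727272727273 77.43636363636364 [0.65699819 0.1254242  0.05      ]
46.0 357.4782608695652 151.26086956521738 [0.65166675 0.0741632  0.05      ]
71.0 288.84507042253523 151.70422535211267 [0.60056229 0.0794863  0.05      ]
159.0 322.45283018867923 115.30188679245283 [0.62841701 0.10267462 0.046     ]
[628.75487844 102.43210597] in tool [ 67.71827807   2.59300193 124.49965458]
51.472346581492815 -5.832348056370164
51.53750675884595 -95.93774437297664
51.38094450208057 174.0534555263795
51.43501219698809 84.16397624425723
```

Call:
move_arm([
  [5,34,0,0,0,0.4,-0.4],
  [9.6,67.6,0,0,0,0.4,-0.4],
  [9.6,67.6,-40,0,0,0.4,-0.4],
  [9.6,67.6,-75,0,0,0.4,-0.4],
  [9.6,67.6,-90,0,0,0.4,-0.4],
  [9.6,67.6,-90,0,0,0.4,-0.4],
  [9.6,67.6,-90,0,0,0.4,-0.4],
  [9.6,67.6,-90,0,0,0.4,-0.4],
])

```text
t: 6.9
eef_pos: [0.63, 0.1019, 0.0824]
eef_rot: [0.743, 0.669, 0.001, 0.001]
force: [0.0, 0.1, -0.8]
finger_gap: 0.0588
```

```bash
python3 - <<'E'
from m import *
f=snap('wrist','w4.png');o=bot.get_obs();T=o['eef_pos'];print(o['t'],T,o['force'],o['finger_gap'])
E
```

```text
6.95 [0.62996358 0.10189762 0.0823786 ] [-0.37304783 -0.4486971  -0.01923254] 0.05878107988076337
```

View pics/w4.png

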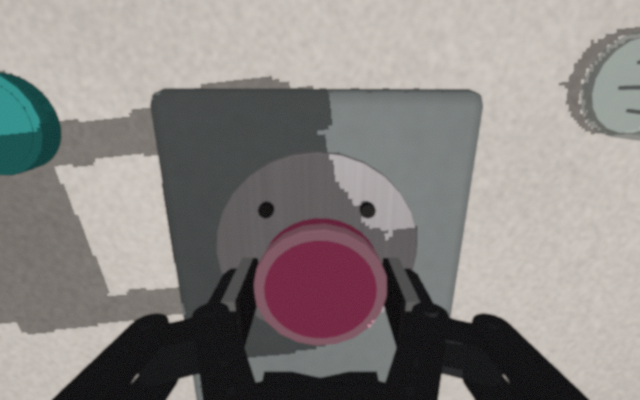

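```bash
python3 - <<'E'
from m import *
f=load('wrist');T=np.array([.63,.1019,.0824]);M=R.from_quat(bot.get_obs()['eef_rot']).as_matrix()
for u,v in((266,209),(368,209)): print(M.T@(ray(f,u,v,.052)-T)*1000)
for u,v in((320,343.5),(320,229),(254,280),(387,280)): print(M.T@(ray(f,u,v,T[2]-.001)-T)*1000)
for i in range(4):
  o=bot.get_obs();print(o['eef_pos'],R.from_quat(o['eef_rot']).as_rotvec(degrees=True))
E
```

```text
[ 27.81792894 -26.39795685  30.34523935]
[27.78446335 24.60855761 30.47755932]
[-28.7558185    0.60724551   0.98749682]
[29.35214833  0.59022452  1.01590902]
[  5.33653856 -28.16759832   0.92953606]
[ 5.25713451 29.83480722  1.07998437]
[0.62996358 0.10189762 0.0823786 ] [133.72302565 120.35408363   0.18887207]
[0.62996358 0.10189762 0.0823786 ] [133.72302565 120.35408363   0.18887207]
[0.62996358 0.10189762 0.0823786 ] [133.72302565 120.35408363   0.18887207]
[0.62996358 0.10189762 0.0823786 ] [133.72302565 120.35408363   0.18887207]
```

Relative to the front pins at (266,209) and (368,209), the dish needs about -1.4 mm in x and +1.2 mm in y. I'll correct that and lower it.

Call:
move_arm([
  [-1.4,1.2,0,0,0,0,-0.4],
  [-1.4,1.2,-8,0,0,0,-0.4],
  [-1.4,1.2,-12,0,0,0,-0.4],
  [-1.4,1.2,-16,0,0,0,-0.4],
  [-1.4,1.2,-18,0,0,0,-0.4],
  [-1.4,1.2,-18,0,0,0,-0.4],
  [-1.4,1.2,-18,0,0,0,-0.4],
])

```text
t: 7.65
eef_pos: [0.6275, 0.1031, 0.0627]
eef_rot: [0.743, 0.669, -0.0, -0.0]
force: [-3.0, 0.0, 5.6]
finger_gap: 0.0587
```

Call:
move_arm([
  [0,0,0,0,0,0,0.9],
  [0,0,0,0,0,0,0.9],
  [0,0,0,0,0,0,0.9],
  [0,0,0,0,0,0,0.9],
  [0,0,20,0,0,0,0.9],
  [0,0,60,0,0,0,0.9],
  [0,-50,110,0,0,0,0.9],
  [0,-75,110,0,0,0,0.9],
])

```text
t: 8.45
eef_pos: [0.6288, 0.0282, 0.176]
eef_rot: [0.742, 0.67, 0.002, 0.002]
force: [1.2, 0.1, -0.3]
finger_gap: 0.0811
```

Call:
move_arm([
  [0,0,0,0,0,0,0.9],
  [0,0,0,0,0,0,0.9],
])

```text
t: 8.65
eef_pos: [0.6277, 0.0274, 0.173]
eef_rot: [0.744, 0.668, 0.0, 0.0]
force: [-0.3, 0.0, -0.6]
finger_gap: 0.0815
```

```bash
python3 - <<'E'
from m import *
f=snap('wrist','w5.png');o=bot.get_obs();T=o['eef_pos'];print(o['t'],T,o['force'],o['finger_gap'],R.from_quat(o['eef_rot']).as_matrix()[:,1])
c,P=blob(f,(150,80,60),(178,255,255),(150,0,500,300),.062);desc('pink',P);print(cv2.boundingRect(c))
E
```

```text
8.7 [0.62733038 0.02817399 0.17239885] [-0.02799779 -0.19472583 -0.66821152] 0.08141738258665294 [ 9.94433832e-01 -1.05361800e-01 -4.94957826e-04]
pink rect c [626.6 101.2] size [53.3 50.4] ang 36.0 circ [626.7 101.1] 26.8
(268, 67, 77, 81)
```

View pics/w5.png

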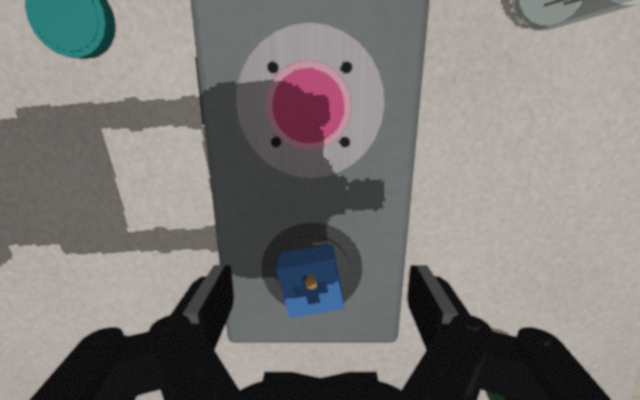

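```bash
python3 - <<'E'
from m import *
f=load('wrist');M=R.from_quat(bot.get_obs()['eef_rot']).as_matrix()
g=f['frame'];cv2.imwrite('pics/w5c.png',cv2.resize(g[10:190,220:400],None,fx=3.3,fy=3.3,interpolation=cv2.INTER_CUBIC))
P=np.array([ray(f,u,v,.050)[:2]*1000 for u,v in((273,67),(346,67),(345,142),(276,142))]);print(P,P.mean(0))
t=snap('top','top2.png');c,P=blob(t,(150,80,60),(178,255,255),(265,130,315,175),.062);desc('pink top',P)
crop=t['frame'][110:205,245:395];cv2.imwrite('pics/mach2.png',cv2.resize(crop,None,fx=5,fy=5,interpolation=cv2.INTER_CUBIC))
E
```

```text
[[606.35881159 130.80951842]
 [657.1335139  125.3892765 ]
 [652.17478163  73.63359334]
 [600.7106929   79.13591988]] [629.09445    102.24207703]
pink top rect c [636.4 102.3] size [35.3 50.1] ang 1.8 circ [629.8 102.3] 26.3
```

View pics/w5c.png

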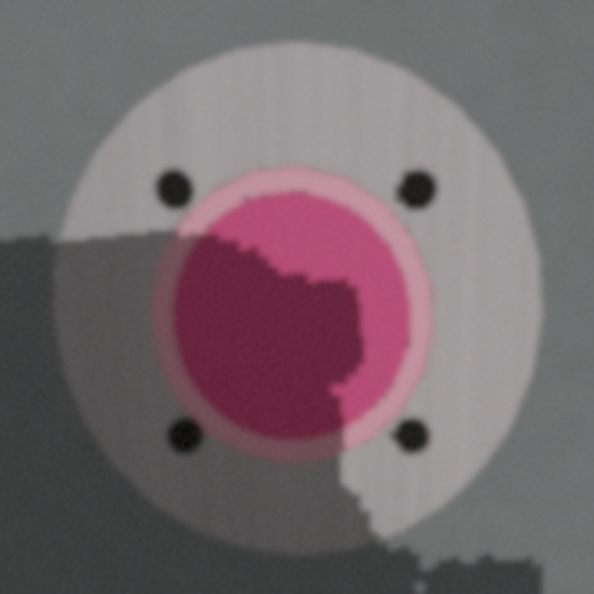

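View pics/mach2.png

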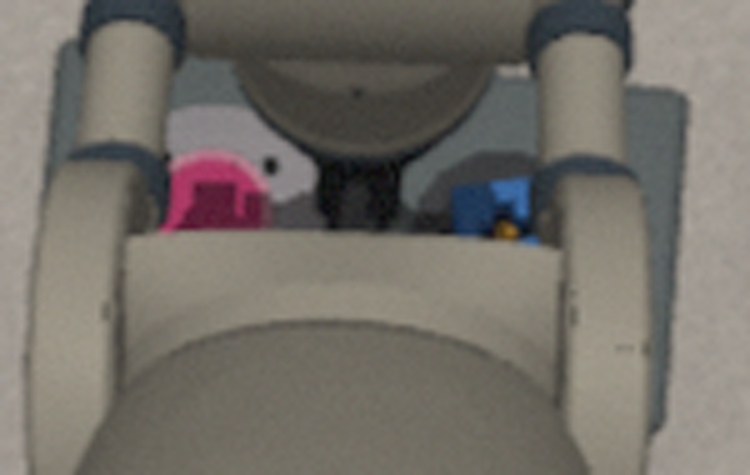

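```bash
python3 - <<'E'
from m import *
f=load('wrist')
print(ray(f,308,104.6,.062)*1000)
E
```

```text
[628.18037917 103.47609719  62.        ]
```

The dish sits within about 1.5 mm of the stop centre, flat and released. Next I look at the coupling on the way to the key.

Call:
move_arm([
  [-8,-45,0,0,0,0,0.9],
  [-15,-90,0,0,0,0,0.9],
  [-20,-132,0,0,0,0,0.9],
  [-20,-132,0,0,0,0,0.9],
  [-20,-132,0,0,0,0,0.9],
  [-20,-132,0,0,0,0,0.9],
])

```text
t: 9.35
eef_pos: [0.6076, -0.1025, 0.1722]
eef_rot: [0.743, 0.669, -0.0, -0.0]
force: [0.3, 0.3, 0.4]
finger_gap: 0.0811
```

```bash
python3 - <<'E'
from m import *
f=snap('wrist','w6.png');o=bot.get_obs();T=o['eef_pos'];print(o['t'],T,o['force'],o['joint_velocities'].round(3))
print(proj(f,[.614,-.035,.072]))
u,v=proj(f,[.614,-.035,.072]).astype(int)
cv2.imwrite('pics/w6c.png',cv2.resize(f['frame'][v-50:v+50,u-60:u+60],None,fx=6,fy=6,interpolation=cv2.INTER_CUBIC));print(u,v)
E
```

```text
9.4 [ 0.60762054 -0.10236449  0.17226537] [ 0.58130679 -0.65937858 -0.03673508] [ 0.003 -0.002 -0.001 -0.002 -0.002 -0.004]
[318.34854321 117.51908626]
318 117
```

View pics/w6c.png

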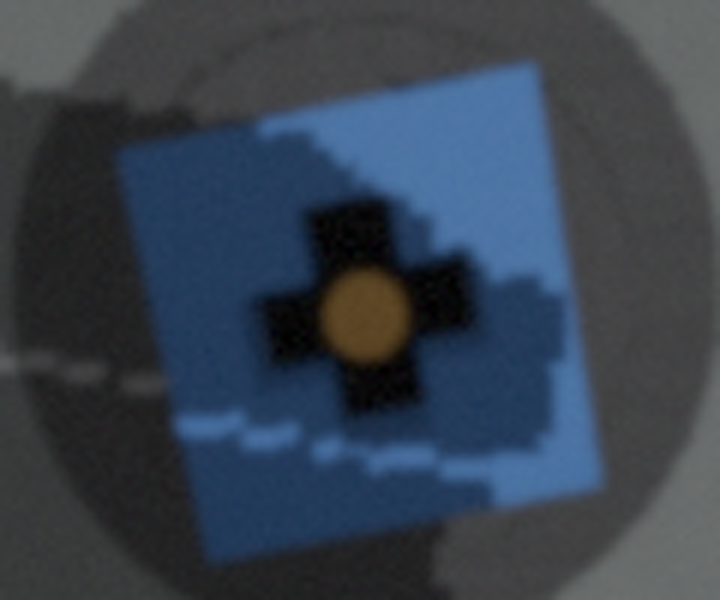

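```bash
python3 - <<'E'
from m import *
f=load('wrist');T=np.array([.6076,-.1024,.1722]);M=R.from_quat(bot.get_obs()['eef_rot']).as_matrix()
b=[(118,152),(540,62),(606,488),(210,566)]
B=np.array([ray(f,258+u/6-.42,67+v/6-.42,.072)[:2]*1000 for u,v in b]);print('block',B.round(1),B.mean(0))
for i in range(4):
    d=B[(i+1)%4]-B[i];print(np.linalg.norm(d),np.degrees(np.arctan2(d[1],d[0])))
print((M.T@(np.append(B.mean(0)/1000,.072)-T)*1000).round(1))
# cross ends at mouth
k=[(350,208),(468,293),(383,405),(268,330)]
K=np.array([ray(f,258+u/6-.42,67+v/6-.42,.072)[:2]*1000 for u,v in k]);print(K.round(1),K.mean(0), K[2]-K[0],K[1]-K[3])
print(ray(f,258+366/6-.42,67+315/6-.42,.064)*1000)
E
```

```text
block [[589.1 -16.2]
 [635.3 -11.9]
 [639.3 -57.9]
 [593.2 -62.1]] [614.21335859 -37.03104903]
46.312712955635696 5.368410681531881
46.13649220598286 -85.01177948734531
46.288022183579095 -174.74180353362846
46.04729648513303 95.0183135023364
[ 6.570e+01 -1.000e-01  1.002e+02]
[[613.5 -24.6]
 [625.5 -34.8]
 [614.9 -46. ]
 [603.  -36.5]] [614.24201558 -35.47341605] [  1.42505538 -21.40195253] [22.47703639  1.66167309]
[613.95365031 -36.5323975   64.        ]
```

Call:
move_arm([
  [-26,-35,18,0,0,-8.5,0.9],
  [-52,-70,18,0,0,-17,0.9],
  [-78,-105,18,0,0,-25.5,0.9],
  [-104,-140,18,0,0,-34,0.9],
  [-130,-175,18,0,0,-42.5,0.9],
  [-156,-210,18,0,0,-51,0.9],
  [-182,-245,18,0,0,-60,0.9],
  [-206,-278,18,0,0,-68,0.9],
])

```text
t: 10.2
eef_pos: [0.4011, -0.3823, 0.1907]
eef_rot: [0.991, 0.137, 0.0, -0.0]
force: [-0.0, 0.4, -0.6]
finger_gap: 0.0812
```

Call:
move_arm([
  [0,0,0,0,0,-3.4,0.9],
  [0,0,0,0,0,-3.4,0.9],
  [0,0,0,0,0,-3.4,0.9],
  [0,0,0,0,0,-3.4,0.9],
])

```text
t: 10.6
eef_pos: [0.4024, -0.3809, 0.1906]
eef_rot: [0.994, 0.111, -0.0, -0.0]
force: [0.2, 0.3, -0.7]
finger_gap: 0.081
```

```bash
python3 - <<'E'
from m import *
f=snap('wrist','w7.png');o=bot.get_obs();T=o['eef_pos'];M=R.from_quat(o['eef_rot']).as_matrix();print(o['t'],T,o['force'],o['joints'],M[:,1],np.degrees(np.arctan2(M[1,1],M[0,1])))
u,v=proj(f,[.466,-.366,.068]).astype(int)
cv2.imwrite('pics/w7c.png',cv2.resize(f['frame'][max(v-50,0):v+50,u-60:u+60],None,fx=6,fy=6,interpolation=cv2.INTER_CUBIC));print(u,v)
E
```

```text
10.65 [ 0.40232638 -0.38095586  0.19066863] [ 0.12469022 -0.22654264 -0.25406267] [-8.65940711e-01  4.62146987e-01  1.59474344e+00  8.46326788e-05
  1.08481472e+00  4.81985094e-01] [ 2.20991498e-01 -9.75275725e-01 -1.34366349e-04] -77.23272480022621
319 119
```

View pics/w7c.png

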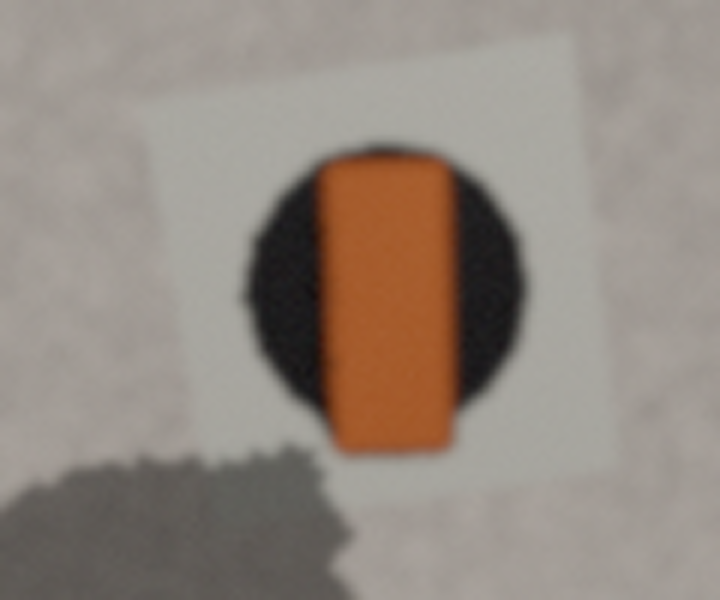

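```bash
python3 - <<'E'
from m import *
f=load('wrist');o=bot.get_obs();T=o['eef_pos'];M=R.from_quat(o['eef_rot']).as_matrix()
px=lambda u,v:(259+u/6-.42,69+v/6-.42)
r=ray(f,*px(386,282),.034);print('collar',r*1000,M.T@(r-T)*1000)
for a in((248,282),(525,282),(386,143)): print((M.T@(ray(f,*px(*a),.034)-T)*1000).round(1))
for a in((322,163),(449,160),(455,450),(338,452),(322,300),(458,300)):
    p=ray(f,*px(*a),.068);print((p*1000).round(1),(M.T@(p-T)*1000).round(1))
E
```

```text
collar [ 467.63874489 -368.5692256    34.        ] [ 66.43268437   2.37414132 156.66925133]
[ 66.4 -16.8 156.7]
[ 66.4  21.6 156.7]
[ 84.6   2.3 156.7]
[ 481.2 -357.4   68. ] [ 82.1  -5.6 122.7]
[ 484.8 -372.1   68. ] [ 82.4   9.6 122.7]
[ 451.6 -380.9   68. ] [ 48.1  10.8 122.7]
[ 448.1 -366.7   68. ] [ 47.8  -3.8 122.7]
[ 465.7 -360.8   68. ] [ 66.2  -5.7 122.7]
[ 469.3 -377.    68. ] [ 66.2  10.9 122.7]
```

Call:
move_arm([
  [32,6,-10,0,0,1,0.5],
  [64.5,12.6,-40,0,0,1,0.3],
  [64.5,12.6,-80,0,0,1,0.3],
  [64.5,12.6,-90,0,0,1,0.3],
  [64.5,12.6,-90,0,0,1,0.3],
  [64.5,12.6,-90,0,0,1,0.3],
])

```text
t: 11.25
eef_pos: [0.4662, -0.3697, 0.102]
eef_rot: [0.993, 0.118, 0.0, 0.0]
force: [-0.0, 0.6, 0.8]
finger_gap: 0.0558
```

```bash
python3 - <<'E'
from m import *
f=snap('wrist','w8.png');o=bot.get_obs();T=o['eef_pos'];M=R.from_quat(o['eef_rot']).as_matrix();print(o['t'],T,o['force'],o['finger_gap'],np.degrees(np.arctan2(M[1,1],M[0,1])))
E
```

```text
11.3 [ 0.46639513 -0.36997082  0.10239898] [-0.5650082  -0.60473431  0.81351779] 0.05561822009184141 -76.42180657574022
```

View pics/w8.png

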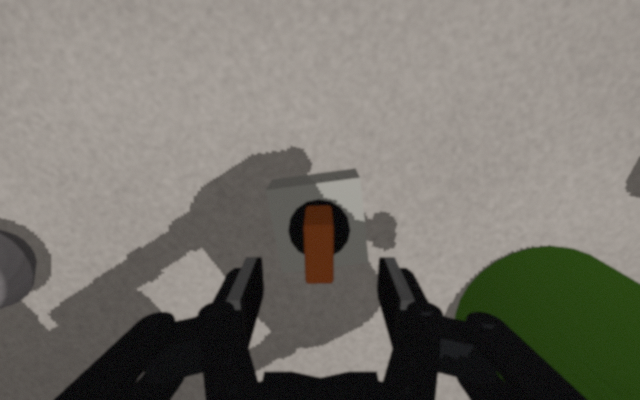

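Call:
move_arm([
  [0,0,-20,0,0,0,0.3],
  [0,0,-36,0,0,0,0.3],
  [0,0,-46,0,0,0,0.3],
  [0,0,-46,0,0,0,0.3],
  [0,0,-46,0,0,0,0.3],
  [0,0,-46,0,0,0,-0.2],
  [0,0,-46,0,0,0,-0.4],
  [0,0,-46,0,0,0,-0.6],
], grip_force=25)

```text
t: 12.1
eef_pos: [0.4663, -0.3694, 0.0551]
eef_rot: [0.993, 0.118, 0.0, 0.0]
force: [0.6, 0.8, 0.7]
finger_gap: 0.0173
```

Call:
move_arm([
  [0,0,0,0,0,0,-1],
  [0,0,0,0,0,0,-1],
  [0,0,0,0,0,0,-1],
  [0,0,0,0,0,0,-1],
  [0,0,0,0,0,0,-1],
  [0,0,0,0,0,0,-1],
])

```text
t: 12.7
eef_pos: [0.4662, -0.3694, 0.0552]
eef_rot: [0.993, 0.118, 0.0, 0.0]
force: [-0.9, 0.6, 6.8]
finger_gap: 0.0158
```

Call:
move_arm([
  [0,0,1,0,0,0,-1],
  [0,0,1,0,0,0,-1],
  [0,0,10,0,0,0,-1],
  [0,0,25,0,0,0,-1],
  [0,0,60,0,0,0,-1],
  [0,0,100,0,0,0,-1],
  [0,0,125,0,0,0,-1],
  [0,0,125,0,0,0,-1],
], grip_force=70)

```text
t: 13.5
eef_pos: [0.4674, -0.3705, 0.1838]
eef_rot: [0.993, 0.118, 0.002, 0.002]
force: [-0.2, -0.6, -1.6]
finger_gap: 0.0149
```

```bash
python3 - <<'E'
from m import *
f=snap('wrist','w9.png');s=snap('scene','s9.png');o=bot.get_obs();T=o['eef_pos'];M=R.from_quat(o['eef_rot']).as_matrix();print(o['t'],T,o['force'],o['finger_gap'],np.degrees(np.arctan2(M[1,1],M[0,1])))
u,v=proj(s,T-[0,0,.03]).astype(int);cv2.imwrite('pics/s9c.png',cv2.resize(s['frame'][max(0,v-50):v+50,max(0,u-60):u+60],None,fx=6,fy=6,interpolation=cv2.INTER_CUBIC));print(u,v)
E
```

```text
13.6 [ 0.46608205 -0.36926443  0.18015054] [-0.70536571 -0.13836357 -2.33618729] 0.015229917790895851 -76.41285325944739
156 255
```

View pics/w9.png

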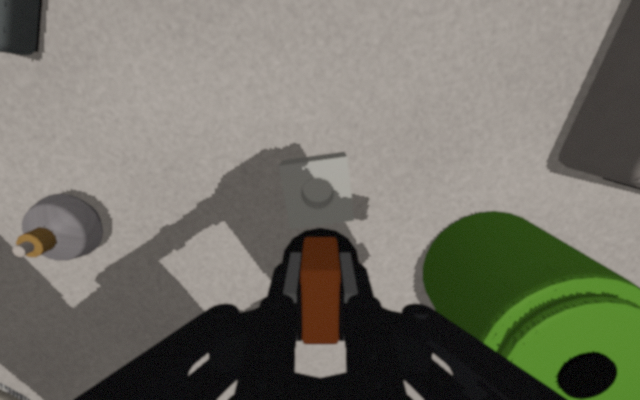

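View pics/s9c.png

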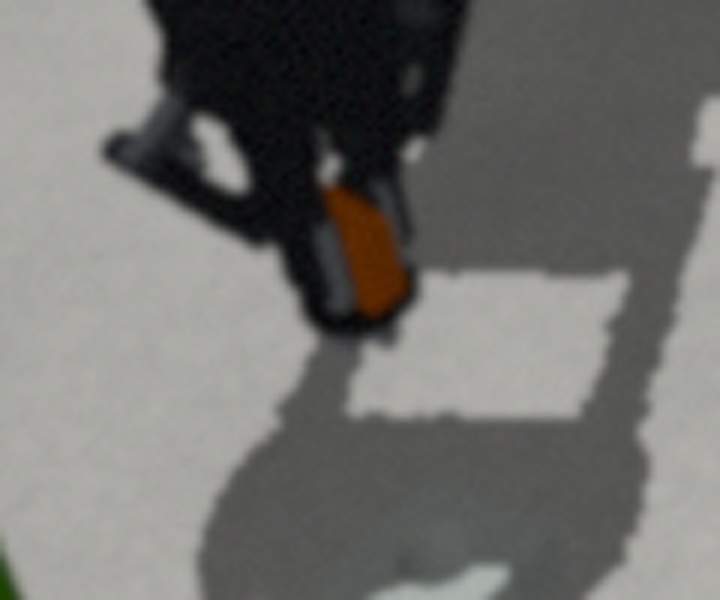

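```bash
python3 - <<'E'
from m import *
f=load('wrist');o=bot.get_obs();T=o['eef_pos'];M=R.from_quat(o['eef_rot']).as_matrix()
g=f['frame'];cv2.imwrite('pics/w9c.png',cv2.resize(g[220:360,250:390],None,fx=4.2,fy=4.2,interpolation=cv2.INTER_CUBIC))
for u,v in((320,237),(320,270),(320,343),(302,310),(339,310)):
    print(u,v,(M.T@(ray(f,u,v,T[2]+.013)-T)*1000).round(1))
E
```

```text
320 237 [ 31.9   1.7 -13. ]
320 270 [ 17.6   1.7 -13. ]
320 343 [-17.8   1.8 -13. ]
302 310 [ -1.   -5.7 -13. ]
339 310 [ -1.1   9.6 -13. ]
```

View pics/w9c.png

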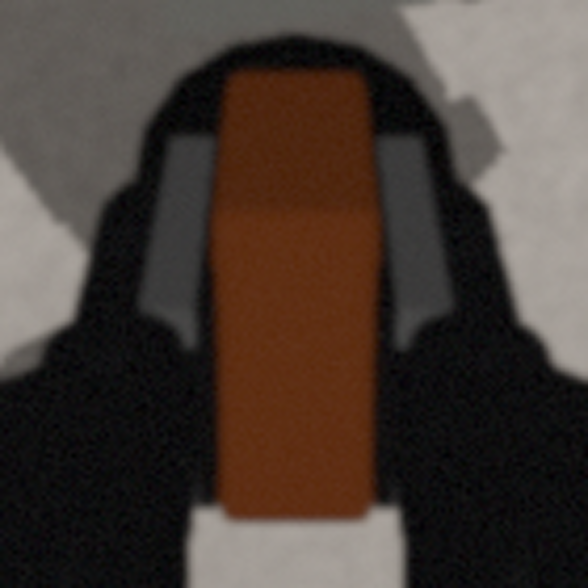

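Call:
move_arm([
  [12,45,0,0,0,0,-1],
  [24,90,0,0,0,-2,-1],
  [36,135,0,0,0,-4,-1],
  [48,180,0,0,0,-6,-1],
  [60,225,0,0,0,-8.8,-1],
  [72,270,0,0,0,-8.8,-1],
  [84,310,0,0,0,-8.8,-1],
  [88,328,0,0,0,-8.8,-1],
])

```text
t: 14.4
eef_pos: [0.5539, -0.0379, 0.1783]
eef_rot: [0.999, 0.043, -0.001, -0.001]
force: [-0.7, -1.2, -1.0]
finger_gap: 0.0151
```

Call:
move_arm([
  [0,0,0,0,0,0,-1],
  [0,0,0,0,0,0,-1],
  [0,0,0,0,0,0,-1],
  [0,0,0,0,0,0,-1],
  [0,0,0,0,0,0,-1],
])

```text
t: 14.9
eef_pos: [0.5539, -0.0421, 0.1796]
eef_rot: [0.999, 0.041, -0.0, -0.0]
force: [0.5, 0.3, -0.9]
finger_gap: 0.0151
```

```bash
python3 - <<'E'
from m import *
f=snap('wrist','w10.png');o=bot.get_obs();T=o['eef_pos'];M=R.from_quat(o['eef_rot']).as_matrix();print(o['t'],T,o['force'],o['finger_gap'],np.degrees(np.arctan2(M[1,0],M[0,0])),o['joint_velocities'].round(3))
u,v=proj(f,[.6142,-.0365,.072]).astype(int);print(u,v)
x0,y0=u-55,max(0,v-50)
cv2.imwrite('pics/w10c.png',cv2.resize(f['frame'][y0:y0+100,x0:x0+110],None,fx=6,fy=6,interpolation=cv2.INTER_CUBIC));print(x0,y0)
E
```

```text
14.95 [ 0.55395228 -0.0419131   0.17962147] [ 0.01568802 -0.18623111 -0.96766858] 0.01501709260384664 4.730900897764786 [ 0.004 -0.001 -0.001  0.    -0.     0.002]
319 128
264 78
```

View pics/w10.png

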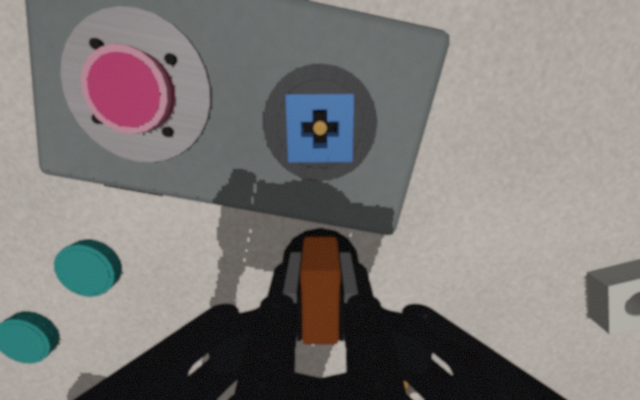

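View pics/w10c.png

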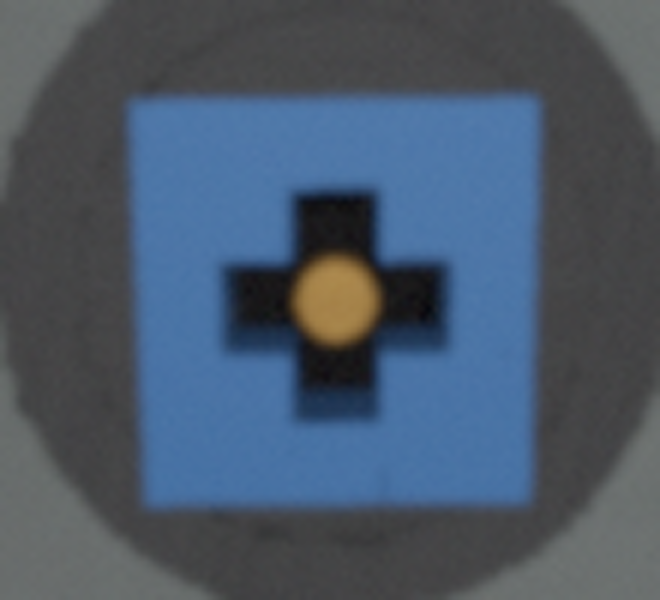

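```bash
python3 - <<'E'
from m import *
f=load('wrist');o=bot.get_obs();T=o['eef_pos'];M=R.from_quat(o['eef_rot']).as_matrix()
px=lambda u,v:(264+u/6-.42,78+v/6-.42)
b=[(128,97),(541,95),(531,503),(146,507)]
B=np.array([ray(f,*px(*a),.072)*1000 for a in b])
print(B.mean(0),((B-T*1000)@M).round(1),((B-T*1000)@M).mean(0))
for i in range(4):
    d=(B[(i+1)%4]-B[i]);print(np.linalg.norm(d),np.degrees(np.arctan2(d[1],d[0])))
k=[(336,192),(336,420),(224,300),(446,300)]
K=np.array([ray(f,*px(*a),.072)*1000 for a in k]);print(K,(K[0]+K[1])/2,(K[2]+K[3])/2)
g=f['frame']
for u,v in((321,270),(321,343)): print((M.T@(ray(f,u,v,T[2]+.013)-T)*1000).round(1))
E
```

```text
[613.97198432 -36.94594243  72.        ] [[ 83.3 -23.3 107.6]
 [ 83.5  22.9 107.6]
 [ 37.4  23.2 107.6]
 [ 36.9 -22.8 107.6]] [6.02380177e+01 6.85503480e-03 1.07614121e+02]
46.22804358707813 -85.0075579453332
46.11510470127123 -174.86311887655913
45.99717172422105 95.34654839569387
46.40053869914868 5.422163747692165
[[626.7268812  -35.83879745  72.        ]
 [601.00209119 -37.95691665  72.        ]
 [613.70528849 -23.92272425  72.        ]
 [615.82407934 -49.49092513  72.        ]] [613.86448619 -36.89785705  72.        ] [614.76468391 -36.70682469  72.        ]
[ 18.9   0.8 -13. ]
[-15.5   0.8 -13. ]
```

Call:
move_arm([
  [30,2.6,0,0,0,0.5,-1],
  [59.7,5.2,0,0,0,0.5,-1],
  [59.7,5.2,-30,0,0,0.5,-1],
  [59.7,5.2,-56,0,0,0.5,-1],
  [59.7,5.2,-56,0,0,0.5,-1],
  [59.7,5.2,-56,0,0,0.5,-1],
  [59.7,5.2,-56,0,0,0.5,-1],
], grip_force=90)

```text
t: 15.65
eef_pos: [0.6145, -0.0364, 0.1252]
eef_rot: [0.999, 0.046, 0.001, 0.0]
force: [-0.0, 0.1, -0.3]
finger_gap: 0.0146
```

```bash
python3 - <<'E'
from m import *
f=snap('wrist','w11.png');s=snap('scene','s11.png');o=bot.get_obs();T=o['eef_pos'];M=R.from_quat(o['eef_rot']).as_matrix();print(o['t'],T,o['force'],o['finger_gap'],np.degrees(np.arctan2(M[1,0],M[0,0])))
u,v=proj(s,[.614,-.037,.1]).astype(int);cv2.imwrite('pics/s11c.png',cv2.resize(s['frame'][max(0,v-40):v+40,u-50:u+50],None,fx=7,fy=7,interpolation=cv2.INTER_CUBIC));print(u,v)
cv2.imwrite('pics/w11c.png',cv2.resize(f['frame'][180:370,220:420],None,fx=3.1,fy=3.1,interpolation=cv2.INTER_CUBIC))
E
```

```text
15.75 [ 0.61443551 -0.03629553  0.12512297] [-0.13093293  0.21833775 -1.06504026] 0.01480870845503152 5.2778640096869385
326 237
```

View pics/s11c.png

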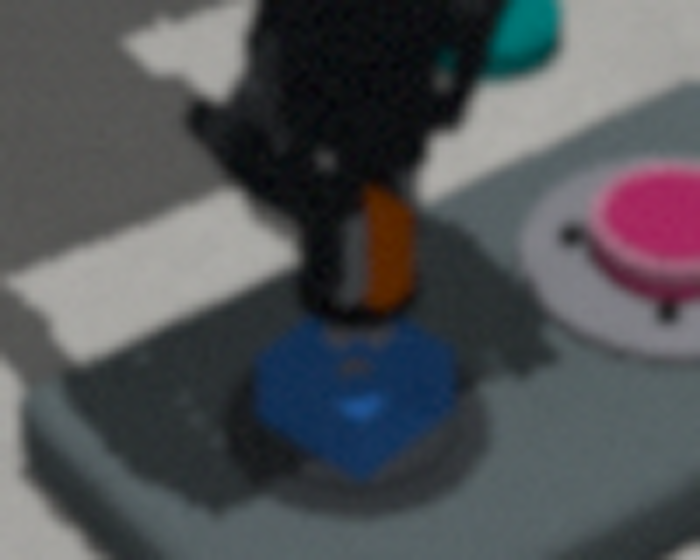

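View pics/w11c.png

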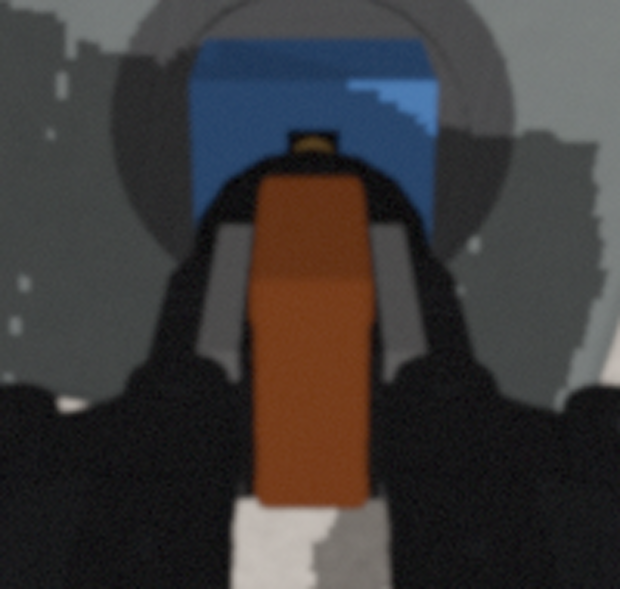

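Block and slot centre lie about 0.5 mm to the right of the key in the wrist view (block top corners at crop (190,80) and (438,78)). I'll correct that and lower slowly, watching the force.

Call:
move_arm([
  [-0.3,-0.5,0,0,0,0,-1],
  [-0.3,-0.5,-4,0,0,0,-1],
  [-0.3,-0.5,-7,0,0,0,-1],
  [-0.3,-0.5,-9,0,0,0,-1],
  [-0.3,-0.5,-11,0,0,0,-1],
  [-0.3,-0.5,-13,0,0,0,-1],
  [-0.3,-0.5,-13,0,0,0,-1],
])

```text
t: 16.45
eef_pos: [0.6134, -0.0365, 0.1103]
eef_rot: [0.999, 0.046, -0.0, -0.0]
force: [0.4, -0.3, -0.8]
finger_gap: 0.015
```

Call:
move_arm([
  [0,0,-2,0,0,0,-1],
  [0,0,-4,0,0,0,-1],
  [0,0,-6,0,0,0,-1],
  [0,0,-8,0,0,0,-1],
  [0,0,-8,0,0,0,-1],
])

```text
t: 16.95
eef_pos: [0.6136, -0.0366, 0.1026]
eef_rot: [0.999, 0.046, 0.0, 0.0]
force: [0.4, 0.2, 5.9]
finger_gap: 0.0147
```

Call:
move_arm([
  [0,0,-1,0,0,0,-1],
  [0,0,-2,0,0,0,-1],
  [0,0,-3,0,0,0,-1],
  [0,0,-3,0,0,0,-1],
  [0,0,-3,0,0,0,-1],
])

```text
t: 17.45
eef_pos: [0.6137, -0.0366, 0.1]
eef_rot: [0.999, 0.046, 0.0, 0.0]
force: [-0.8, 0.6, 6.3]
finger_gap: 0.0148
```

Call:
move_arm([
  [0,0,-1,0,0,0,-1],
  [0,0,-1,0,0,0,-1],
  [0,0,-2,0,0,0,-1],
  [0,0,-2,0,0,0,-1],
  [0,0,-2,0,0,0,-1],
])

```text
t: 17.95
eef_pos: [0.6137, -0.0366, 0.0993]
eef_rot: [0.999, 0.046, 0.001, 0.0]
force: [-7.4, 1.4, 27.8]
finger_gap: 0.0148
```

```bash
python3 - <<'E'
from m import *
f=snap('wrist','w12.png');s=snap('scene','s12.png');o=bot.get_obs();T=o['eef_pos'];M=R.from_quat(o['eef_rot']).as_matrix();print(o['t'],T,o['force'],o['wrist_torque'],o['finger_gap'],np.degrees(np.arctan2(M[1,0],M[0,0])))
u,v=326,237;cv2.imwrite('pics/s12c.png',cv2.resize(s['frame'][max(0,v-40):v+40,u-50:u+50],None,fx=7,fy=7,interpolation=cv2.INTER_CUBIC))
cv2.imwrite('pics/w12c.png',cv2.resize(f['frame'][180:370,220:420],None,fx=3.1,fy=3.1,interpolation=cv2.INTER_CUBIC))
E
```

```text
18.05 [ 0.6137397  -0.03663032  0.09926615] [-7.66652553  0.39189293 27.91906407] [ 0.20945692  1.33461784 -0.0071835 ] 0.014196395192098322 5.288636972224601
```

View pics/s12c.png

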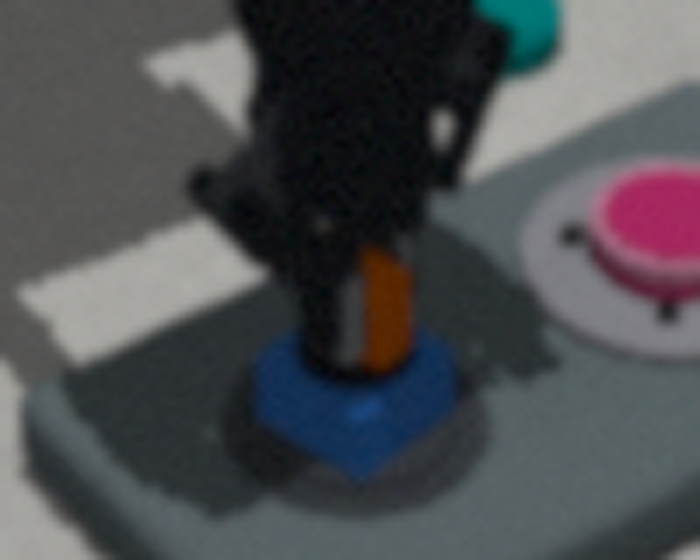

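View pics/w12c.png

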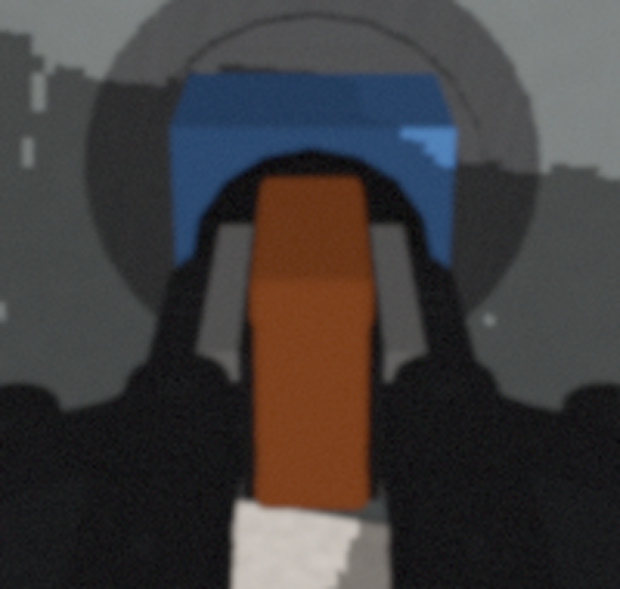

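```bash
python3 - <<'E'
from m import *
s=load('scene');f=load('wrist');a=np.linspace(0,6.283,200)
for z in (.072,.074,.076,.080):
    c=np.array([proj(s,[.6139+.02*np.cos(t),-.0368+.02*np.sin(t),z]) for t in a]);i=c[:,1].argmax()
    c2=np.array([proj(f,[.6139+.02*np.cos(t),-.0368+.02*np.sin(t),z+.006]) for t in a])
    print(z,c[i].round(1),'crop',((c[i]-[276,197]+.42)*7).round(0),'wrist top row',c2[:,1].min().round(1),'crop',((c2[:,1].min()-180)*3.1).round(0))
E=np.array
b=np.array([proj(s,[.614+.0325*np.cos(t+.0925),-.0369+.0325*np.sin(t+.0925),.072]) for t in np.pi/4+np.arange(4)*np.pi/2]);print(((b-[276,197]+.42)*7).round(0))
E
```

```text
0.072 [326.1 252.1] crop [354. 389.] wrist top row 231.5 crop 160.0
0.074 [326.1 251.5] crop [354. 384.] wrist top row 233.1 crop 165.0
0.076 [326.1 250.8] crop [354. 380.] wrist top row 234.8 crop 170.0
0.08 [326.1 249.5] crop [353. 370.] wrist top row 238.4 crop 181.0
[[453. 345.]
 [350. 284.]
 [256. 352.]
 [359. 415.]]
```

```bash
python3 - <<'E'
from m import *
s=load('scene');g=s['frame'][225:270,300:355].astype(float)
g=np.clip(g*2.2,0,255).astype(np.uint8)
cv2.imwrite('pics/s12z.png',cv2.resize(g,None,fx=13,fy=13,interpolation=cv2.INTER_CUBIC))
print(s['frame'][238:275,326].tolist())
E
```

```text
[[60, 60, 59], [60, 59, 58], [61, 59, 59], [61, 59, 56], [62, 60, 58], [58, 58, 55], [61, 61, 57], [58, 58, 56], [60, 59, 58], [57, 58, 59], [44, 45, 50], [28, 26, 26], [14, 11, 13], [23, 14, 9], [53, 29, 11], [73, 42, 17], [91, 53, 23], [110, 62, 24], [112, 64, 23], [98, 55, 22], [89, 51, 20], [87, 49, 18], [87, 49, 22], [87, 48, 19], [88, 51, 22], [87, 51, 25], [81, 51, 29], [66, 45, 33], [55, 47, 41], [51, 47, 44], [53, 52, 47], [61, 58, 54], [70, 68, 62], [88, 85, 77], [98, 95, 86], [103, 100, 88], [102, 98, 87]]
```

View pics/s12z.png

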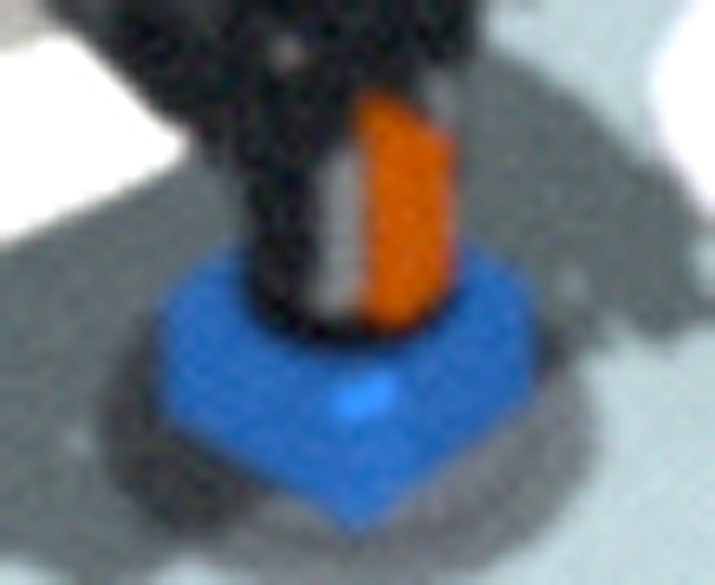

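```bash
python3 - <<'E'
from m import *
s=load('scene')
for z in (.044,.072):
  for k in (3,0,2):
    t=np.pi/4+k*np.pi/2+np.radians(5.2); p=[.614+.0325*np.cos(t),-.0369+.0325*np.sin(t),z]
    print(z,k,proj(s,p).round(1),'crop13',((proj(s,p)-[300,225]+.46)*13).round(0))
E
```

```text
0.044 3 [327. 265.] crop13 [356. 526.]
0.044 0 [340.1 254.9] crop13 [528. 395.]
0.044 2 [312.4 255.8] crop13 [167. 407.]
0.072 3 [326.9 255.9] crop13 [356. 408.]
0.072 0 [340.3 245.9] crop13 [530. 277.]
0.072 2 [312.1 246.8] crop13 [164. 289.]
```

Contact is hard: 28 N at TCP z = 99.3 mm against an expected 99.2 mm home. There is also 7.7 N sideways, so I'll relieve that and check the height again.

Call:
move_arm([
  [-0.4,0,0,0,0,0,-1],
  [-0.7,0,0,0,0,0,-1],
  [-0.7,0,0,0,0,0,-1],
])

```text
t: 18.35
eef_pos: [0.6137, -0.0366, 0.0993]
eef_rot: [0.999, 0.046, 0.001, 0.0]
force: [-3.9, 1.2, 24.8]
finger_gap: 0.0147
```

Call:
move_arm([
  [0,0,1,0,0,0,-1],
  [0,0,1,0,0,0,-1],
  [0,0,1,0,0,0,-1],
])

```text
t: 18.65
eef_pos: [0.6135, -0.0366, 0.0993]
eef_rot: [0.999, 0.046, 0.001, 0.0]
force: [0.5, 0.6, 10.1]
finger_gap: 0.0147
```

Call:
move_arm([
  [0,0,1,0,0,0,-1],
  [0,0,1,0,0,0,-1],
  [0,0,1,0,0,0,-1],
])

```text
t: 18.95
eef_pos: [0.6135, -0.0366, 0.1002]
eef_rot: [0.999, 0.046, 0.001, 0.0]
force: [1.1, 1.1, 6.1]
finger_gap: 0.015
```

Call:
move_arm([
  [0,0,1,0,0,0,-1],
  [0,0,1,0,0,0,-1],
  [0,0,1,0,0,0,-1],
])

```text
t: 19.25
eef_pos: [0.6135, -0.0367, 0.1011]
eef_rot: [0.999, 0.046, 0.001, 0.0]
force: [0.9, 0.2, 6.0]
finger_gap: 0.0148
```

Call:
move_arm([
  [0,0,-1,0,0,0,-1],
  [0,0,-1,0,0,0,-1],
  [0,0,-1,0,0,0,-1],
])

```text
t: 19.55
eef_pos: [0.6135, -0.0366, 0.1002]
eef_rot: [0.999, 0.046, 0.001, 0.0]
force: [0.8, 0.3, 6.8]
finger_gap: 0.0149
```

Call:
move_arm([
  [0,0,-1,0,0,0,-1],
  [0,0,-1,0,0,0,-1],
  [0,0,-1,0,0,0,-1],
])

```text
t: 19.85
eef_pos: [0.6135, -0.0367, 0.0994]
eef_rot: [0.999, 0.046, 0.001, 0.0]
force: [1.3, 0.5, 9.0]
finger_gap: 0.0149
```

Call:
move_arm([
  [0,0,-1,0,0,0,-1],
  [0,0,-1,0,0,0,-1],
  [0,0,-1,0,0,0,-1],
])

```text
t: 20.15
eef_pos: [0.6135, -0.0366, 0.0992]
eef_rot: [0.999, 0.046, 0.001, 0.0]
force: [-4.0, 1.7, 25.1]
finger_gap: 0.0147
```

```bash
python3 - <<'E'
from m import *
s=snap('scene','s13.png');f=snap('wrist','w13.png');o=bot.get_obs();print(o['t'],o['eef_pos'],o['force'],o['joint_velocities'].round(4),o['finger_gap'])
E
```

```text
20.25 [ 0.61355779 -0.03664147  0.09928554] [-4.16562717  1.60878086 25.35301734] [ 0.001   0.0002 -0.0007 -0.0002 -0.0001  0.0001] 0.014945208948734204
```

View pics/s13.png

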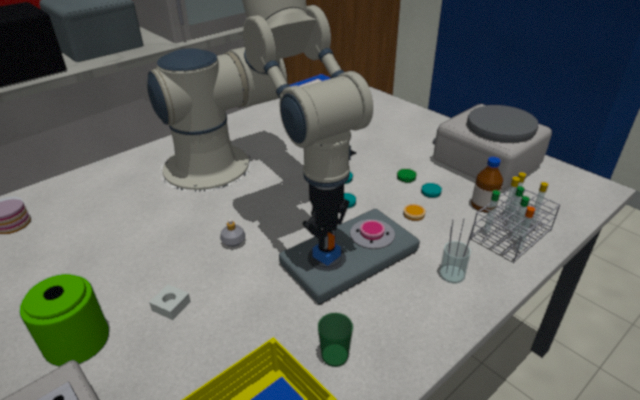

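The scene view shows the pink dish on the stage at (373,230) and the key seated in the coupling at (327,250). The amber dish at (414,212) and the burner at (232,235) are where they started. I'm handing in.

```bash
python3 - <<'E'
from station import bot
print(bot.job_done())
E
```

```text
the job is handed in; nothing more can be done
None
```

The pink dish is on the stage between the four stops and released. The key is meshed in the coupling and was still being held down when I handed in at about 20 s of the 61 s limit. The hand-in gave no verdict.

- **Dish:** the wrist camera put its centre about 1.5 mm from the centre of the stops. It lies flat and the fingers are clear of it.
- **Key:** I turned it to the coupling's yaw, about 5.2°. It reached a repeatable hard stop at TCP height 99.3 mm, where 99.2 mm was expected. Just before the stop the force was about 9–10 N, close to the spring's 9 N when fully home. I finished with about 25 N down, a grip force of 90 N and the arm still.
- **Bystanders:** the last scene picture shows the amber dish and the burner at their starting places.

Two checks were less clean:
- **Collar height:** the collar edge in the scene picture read about 1–2 mm high, near the limit of that picture's resolution. I relied on the hard stop and the force instead.
- **Sideways force:** about 4 N remains on the key, down from 7.7 N before I shifted it slightly.

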